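# Take the contact probe off its hook and hold it on a chamber's port cover

### The job

Lift the contact probe (the square-gripped tool with the spring tip) up and off its forked hook, then press its tip inside the marked ring at the middle of the round port cover, not the square one. Hold the probe square to the sloping cover and push only lightly, so that the spring tip is about half pushed in (about 5 N) and never hard against its stop. Finish while still holding it there, and leave everything else where it is.

Things in the scene. Friction and masses are not known exactly. Their poses are not given: they have to be found in the camera images.
- probe: Loose upright contact probe, 0.11-0.23 kg, hanging by its collar on either fork. Origin on its long axis at the collar's underside; z up along that axis, x and y square to the grip's sides. Square steel collar 40 mm wide, z 0 to 6 mm; black grip 24 x 24 mm, z 6 to 78 mm; barrel 14 mm diameter (nut 18) down to z -60 mm; then thin spring plunger, ball tip 10 mm diameter, end at z -86 mm when out.
- probe_tip (a point): Lowest point of the probe's ball tip, on the probe's axis: 86 mm below the probe's origin with the plunger out, less the plunger's travel when pushed in. Axes as the probe.
- plunger (a joint): How far the probe's spring tip is pushed in along the probe's axis, in m: 0 is fully out, 0.016 is hard against its stop. The spring pushes back with 1.6 N at the start plus 0.4 N for each mm (about 4.8 N at 8 mm, 8 N at the stop).
- stand: Fixed stand, origin on the table, base 140 x 290 x 12 mm. Two forks at y = +-65 mm, open to its -x: each two 7 mm prongs with a 20 mm gap, flat tops 150 mm above the table. A tool's collar rests there centred near x = 0. Prong ends, at x -31 to -38 mm, turn up to 163 mm height (the stand's highest point). Rail behind at x = +58 mm, top at 150 mm.
- chamber_round: Fixed steel vacuum chamber, 110 mm base and 84 mm diameter body, origin at the middle of its underside, with a round aluminium port cover on top that leans 20 degrees towards the chamber's own -x (its x and y are level). A pipe stub 35 mm up sticks out 88 mm to its +x.
- spot: Marked spot: centre of the round port cover's outer face, 100 mm above the table on the chamber's axis. z square to the cover, out and up (20 degrees from vertical); x up the slope, y level. Cover 100 mm diameter, 14 mm thick, six bolt heads 4 mm high at 41 mm radius. A thin dark ring, 24 mm inner and 28 mm outer diameter, with a centre dot marks the spot.
- chamber_square: The other fixed chamber, alike and with its own ring mark, but its port cover is square, 94 x 94 mm. Origin at the middle of its underside. Not to be used.
- rod: Loose sampling rod hanging on the other fork: square 36 mm collar, round black knob 32 mm across whose top is 46 mm above the collar's underside (the origin), rod 10 mm diameter reaching 110 mm below. Leave it hanging.
- spanner: Loose spanner 150 mm long lying on the table. Leave it.
- gasket: Loose steel ring 60 mm diameter, 10 mm high. Leave it.
- jar: Loose glass jar 48 mm diameter, 75 mm high. Leave it.
- driver: Loose screwdriver 160 mm long lying on the table. Leave it.
- valve: Loose ball valve about 90 mm long, 61 mm high. Leave it.
Mind the look-alikes: they are no part of the job. Leave any pink or purple look-alike of the chamber_round alone.

How it is judged:
By the outcome, as a careful person would: the job done as asked, in the order asked, and still so for the second after the job is handed in, while the arm keeps its last pose, push and grip.
It also fails if it takes over 51 s, if anything falls off the work surface, if the arm or the gripper's body presses on something with over 40 N, if the wrist force passes 120 N, or if a joint passes its speed limit or range.

### The arm

A 7-joint arm with a two-finger parallel gripper is mounted at the origin on the work surface. World frame = base frame: x ahead of the robot, y to its left, z up, the work surface at z = 0. Lengths are in m, angles in rad, forces in N, time in s.
With the tool pointing down it reaches from about 0.425 to 0.875 m from the base axis. Payload 8.4 kg.
Tool frame: the origin (TCP) lies between the finger pads; the fingertips stand arm.tcp_to_tips ahead of it and the grasp point (between the pads) lies 5 mm behind it (arm.tcp_to_tips is the distance from the TCP to the fingertips, in m); z points along the fingers, y is the line along which they close (so a half turn about z gives the same grasp; the last joint's range is limited). The gripper opens to 87 mm and grips with 3 to 60 N. Pads are 19 mm wide; open, the fingers measure 117 mm over their backs; the gripper's body (75 mm by 190 mm) begins 51 mm behind the grasp point.
Start: joints at [-1.418, 0.333, 0.04, 1.465, -0.013, 1.343, -0.059], TCP at [0.162, 0.629, 0.237] pointing down, gripper open.
Joint ranges: [-2.58, 2.58], [-0.38, 2.09], [-1.3, 1.39], [0.25, 2.4], [-1.5, 4.64], [0.08, 2.09], [-2.65, 2.65]. Speed limits (rad/s): [2.22, 2.22, 2.79, 2.79, 3.14, 3.14, 3.14].

### API

Orientations are given as a unit quaternion [x, y, z, w].
In Python, from plant import telemetry, viewer, order, nets, arm gives the robot as it stands.
- The arm moves only by the tool step_arm, never from a script. Its argument "series" is a list of rows, each a list of 6 numbers: the shift along the tool's x, y, z as a fraction of full scale, then the turn, a rotation vector about the tool's x, y, z as a fraction of full scale. In form: [[dx, dy, dz, ax, ay, az], ...]. A call has exactly 8 rows; each row is the pose to reach, as a shift and turn from the pose commanded when the call began, along the tool's axes at that moment, turning the shorter way round; what a row does not reach only later rows make up. Full scale, the value 1, is 0.3 m for a shift and 180 degrees for a turn. A row lasts 1/8 s, in which the tool goes at most 62.5 mm and 10.7 degrees, less where a joint would pass 70% of its speed; a pose out of reach is approached as far as the arm can. A call with a number of a shift or a turn outside -1 to 1 is refused whole. A call with a gripper value outside its range is refused whole. "jaw" is the opening, from -1 (shut) to 1 (fully open), set as the call begins (left out, the last holds). The fingers move at their own pace and stop on an object; "force" is the grip in N (left out, the last holds). Time passes only in rows, so rows that repeat a pose let the fingers close, or fill a call up. It gives the time, the measured TCP pose, the force, the opening and the grip force at its end, in the units of the state.
- telemetry.get_state(): the state, without advancing time (a new reading comes with each control period).
- viewer.camera(name): name is "scene" or "top" or "wrist"; returns a dict with "color" (420x560x3 uint8, red, green, blue), "depth" (420x560 float32, m along the optical axis (not along the pixel's ray), 0 where there is no reading), "intrinsics" (3x3 intrinsics, pixels), "R" (3x3) and "t" (3): a world point X has camera coordinates R X + t; the wrist camera has in their place "tool_from_camera" (4x4, takes a point from camera to tool coordinates, whose origin is the TCP and whose axes are the flange's). Camera axes: x right, y down, z forward; pixel columns grow to the right and rows downward; lengths in m; the calibration is good to about 2 mm. A picture is of the moment at which its call begins: read the wrist's pose just before it.
- order.finish_job(): hands the job in; it is judged then, once.
Trained networks look in the newest picture that a camera, given by its name, has taken for a name from the list of things; names that differ only in an ending like _2 or _b are one class to them, and where a whole thing is asked for, a point or a joint stands for the part that bears it (a point fixed in the world has none). Each returns a list of dicts, best first, with "score" (0 to 1); they miss things now and then, are a little off and sometimes report something else, mostly with a low value. They report only what shows in the picture. A call takes as long as a camera call. They do not tell look-alikes from the thing itself.
- nets.silhouettes(camera, label): "pixels" (420x560 bool, what is visible of it) and "rect" ([left, top, width, height] in pixels, round what is visible of it).
The state is a dict: "time_s": time; "joint_pos": joint angles; "joint_vel": joint speeds; "joint_efforts": joint torques, N m; "tcp_pos": TCP position; "eef_rot": TCP orientation; "ft_force": force on the tool from outside, world axes, zero at the start; "torque": the same for the moment, N m; "gripper_width": opening from 0.0 (shut) to 1.0 (fully open); "grip_force": force on a finger pad.
Only numpy, scipy, OpenCV 4.12 (cv2) and the standard library are available. Lean on these libraries where they do the work, as an engineer would, in place of code of your own. Each camera call takes 0.05 s, during which the arm holds its last target. There are 200 camera calls.

## Working session

There is one attempt and no reset: what is moved stays moved. The work goes in short steps, Python scripts to look and compute and a tool call to move; the robot and the scene stay as the last step left them, time stands still between calls to the robot, and variables do not carry over. Pictures are saved under pics/ and viewed, at most 10 in all, crops included, and the job is handed in when it is done.

Besides the shell and the picture viewer there is one more tool, called after "Emit:" as name(argument=value, ...), one argument or row to a line, values as JSON. step_arm: Moves the arm, as the interface text tells. Its arguments: {"type":"object","properties":{"series":{"type":"array"},"jaw":{"type":"number"},"force":{"type":"number"}},"required":["series"]}

```bash
ls; mkdir -p pics; cat > h.py <<'E'
import numpy as np, cv2
from plant import telemetry, viewer, order, nets, arm
from scipy.spatial.transform import Rotation as R
def cloud(c, st=None):
    K=c["intrinsics"]; d=c["depth"]; v,u=np.mgrid[:420,:560]
    P=np.stack([(u-K[0,2])/K[0,0]*d,(v-K[1,2])/K[1,1]*d,d],-1)
    if "R" in c: W=(P-c["t"])@np.array(c["R"])
    else:
        T=np.array(c["tool_from_camera"]); W=P@T[:3,:3].T+T[:3,3]
        W=W@R.from_quat(st["eef_rot"]).as_matrix().T+np.array(st["tcp_pos"])
    W[d==0]=np.nan
    return W
def save(n,c): cv2.imwrite("pics/"+n,c["color"][:,:,::-1])
E
python3 - <<'E'
from h import *
s=telemetry.get_state(); print(s); print({k:getattr(arm,k) for k in dir(arm) if k[0]!='_'})
ims=[]
for n in ("scene","top"):
    c=viewer.camera(n); save(n+".png",c); np.savez(n+".npz",**c)
    W=cloud(c)
    print(n,-np.array(c["R"]).T@c["t"])
    for l in ("probe","rod","stand","chamber_round","chamber_square","spot"):
        try:
            for r in nets.silhouettes(n,l)[:3]:
                m=r["pixels"]; print(n,l,round(r["score"],2),r["rect"],np.nanmedian(W[m],0).round(3),np.nanmax(W[m][:,2]).round(3))
        except Exception as e: print(l,e)
E
```

```text
pics
{'time_s': 0.0, 'joint_pos': array([-1.41818112,  0.33388308,  0.03979922,  1.46626267, -0.01338924,
        1.34325815, -0.05845805]), 'joint_vel': array([ 0.00061663, -0.00016428, -0.00071659, -0.00059362, -0.00129048,
        0.00127746, -0.00234385]), 'joint_efforts': array([ 2.25150484e-04, -6.56360579e+01,  1.33546852e+00, -4.03786004e+01,
       -5.96543541e-02,  4.53131483e-02,  2.04170119e-04]), 'tcp_pos': array([0.16183358, 0.62908756, 0.2356804 ]), 'eef_rot': array([ 1.25526677e-01,  9.92089943e-01, -7.71366492e-04, -5.19359136e-05]), 'ft_force': array([ 0.17435522,  0.20206141, -1.00623745]), 'torque': array([-0.00150646,  0.03386804,  0.00900141]), 'grip_force': 0.0, 'gripper_width': 1.0006819135318945}
{'IKError': <class 'plant.IKError'>, 'tcp_to_tips': 0.014}
scene [ 1.26179457 -0.34137191  0.95670659]
scene probe 0.62 [386.4, 158.8, 16.9, 36.9] [0.57  0.265 0.184] 0.232
scene rod 0.69 [345.0, 173.8, 11.7, 41.9] [0.556 0.139 0.157] 0.199
scene stand 0.79 [313.2, 168.7, 116.3, 82.6] [0.599 0.205 0.013] 0.164
scene chamber_round 0.96 [110.2, 250.6, 47.2, 56.4] [ 0.5
[... 693 characters left out ...]
.4] [ 0.538 -0.301  0.1  ] 0.121
top stand 0.6 [110.5, 174.5, 126.8, 68.2] [0.573 0.208 0.013] 0.228
top chamber_round 0.93 [409.5, 194.4, 53.5, 53.2] [ 0.533 -0.461  0.093] 0.12
top chamber_round 0.86 [379.2, 138.1, 46.0, 51.9] [ 0.687 -0.374  0.093] 0.122
top chamber_round 0.81 [347.0, 190.7, 44.7, 56.7] [ 0.534 -0.291  0.095] 0.121
top chamber_square 0.72 [273.6, 161.2, 46.8, 53.8] [ 0.608 -0.108  0.096] 0.12
top chamber_square 0.62 [226.6, 100.4, 13.1, 55.7] [0.831 0.062 0.022] 0.032
top spot 0.96 [355.3, 201.8, 41.4, 39.7] [ 0.538 -0.302  0.1  ] 0.121
top spot 0.76 [423.3, 200.3, 43.6, 41.6] [ 0.535 -0.47   0.101] 0.12
top spot 0.65 [409.0, 303.7, 43.4, 43.3] [ 0.287 -0.433  0.101] 0.12
```

```bash
python3 - <<'E'
import cv2
a=cv2.imread("pics/top.png"); 
cv2.imwrite("pics/a.png",cv2.resize(a[60:390,60:500],(800,600),interpolation=cv2.INTER_CUBIC))
b=cv2.imread("pics/scene.png"); cv2.imwrite("pics/b.png",cv2.resize(b[130:340,80:440],(800,467),interpolation=cv2.INTER_CUBIC))
E
```

```text
(no output)
```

View pics/a.png

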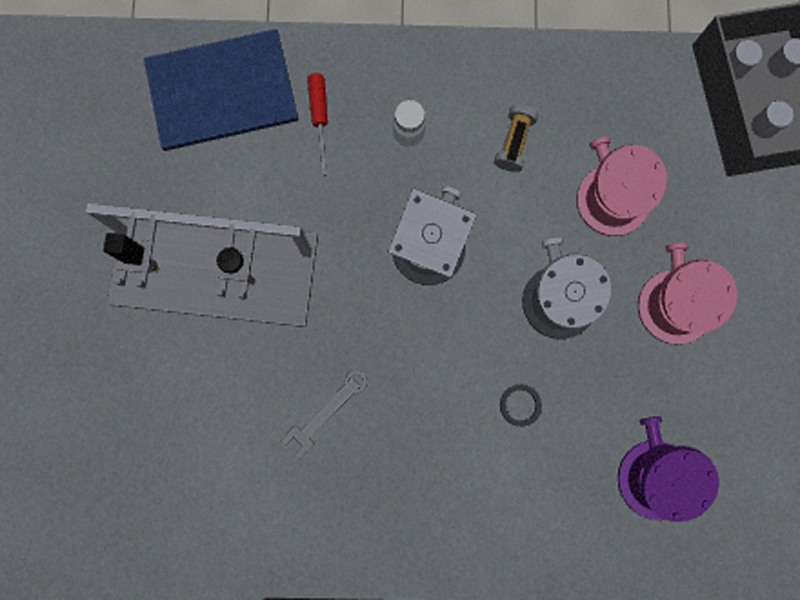

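View pics/b.png

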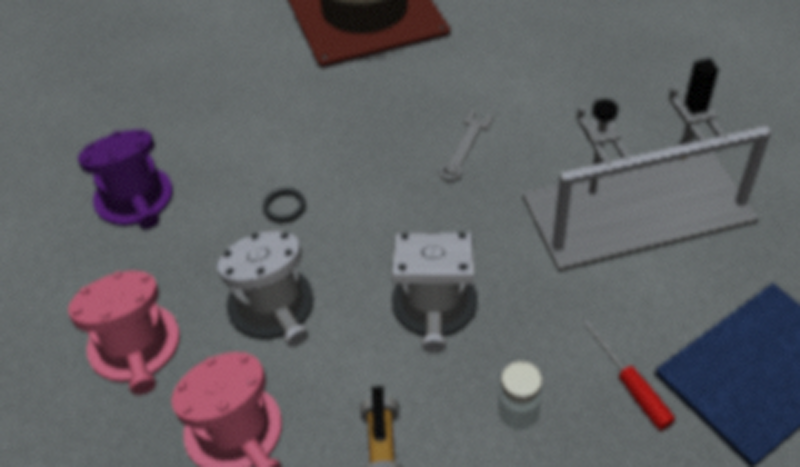

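The target candidates are three round chambers in pink and purple (top crop around (630,180), (700,296), (680,483)), one bare-metal round cover at (575,291), and the square cover at (432,233). The bare-metal round one, with dark bolts and a ring, fits the description. The square-gripped tool at crop (123,248) is the probe, and the round knob at (230,260) is the rod.

```bash
python3 - <<'E'
from h import *
for n in ("top","scene"):
    c=dict(np.load(n+".npz")); W=cloud(c)
    # probe top
    x,y,z=W[...,0],W[...,1],W[...,2]
    near=(abs(x-.56)<.08)&(abs(y-.265)<.06)
    for lo,hi in ((.22,.24),(.165,.22)):
        m=near&(z>lo)&(z<hi); P=W[m]
        r=cv2.minAreaRect((P[:,:2]*1000).astype(np.float32)); print(n,"probe",m.sum(),np.median(P,0).round(4),r)
    m=near&(z>.22)
    print(" zmax",np.percentile(z[m],[50,90]))
    m=(abs(x-.55)<.05)&(abs(y-.14)<.04)&(z>.18);P=W[m];print(" rod",np.median(P,0).round(4),cv2.minAreaRect((P[:,:2]*1000).astype(np.float32)))
    # rail
    m=(abs(z-.148)<.006)&(abs(y-.2)<.2)&(x>.57)&(x<.7);P=W[m];print(" rail",cv2.minAreaRect((P[:,:2]*1000).astype(np.float32)),np.median(P,0))
    # cover
    m=(np.hypot(x-.54,y+.302)<.055)&(z>.078)&(z<.13);P=W[m]
    for _ in range(4):
        ce=P.mean(0); nn=np.linalg.svd(P-ce)[2][2]; nn*=np.sign(nn[2]); e=(P-ce)@nn; P=P[abs(e)<max(.0015,1.5*e.std())] if _<3 else P
    print(" cover",len(P),ce,nn,np.degrees(np.arccos(nn[2])),np.degrees(np.arctan2(nn[1],nn[0])),e.std())
    print("  ",cv2.minAreaRect((P[:,:2]*1000).astype(np.float32)))
    cc=c["color"]; K=c["intrinsics"]
    q=c["R"]@np.array([.54,-.302,.1])+c["t"]; q=K@q; u,v=(q[:2]/q[2]).astype(int); print("  px",u,v)
    cr=cc[v-30:v+30,u-30:u+30,::-1]; cv2.imwrite(f"pics/cov_{n}.png",cv2.resize(cr,(400,400),interpolation=cv2.INTER_CUBIC))
a=np.hstack([cv2.imread("pics/cov_top.png"),cv2.imread("pics/cov_scene.png")]); cv2.imwrite("pics/cov.png",a)
E
```

```text
top probe 137 [0.5599 0.2731 0.2275] ((560.55712890625, 274.1318359375), (24.116146087646484, 23.97516632080078), 87.44357299804688)
top probe 138 [0.554  0.2633 0.1924] ((548.1666259765625, 272.78509521484375), (25.823862075805664, 50.09375762939453), 79.7801513671875)
 zmax [0.22754762 0.22977307]
 rod [0.5493 0.1438 0.1955] ((550.5653686523438, 144.44122314453125), (30.533641815185547, 29.734018325805664), 47.01681900024414)
 rail ((594.4440307617188, 206.21511840820312), (280.63092041015625, 48.23833084106445), 85.3650131225586) [0.60759853 0.20666012 0.14979533]
 cover 828 [ 0.5376732  -0.3019068   0.10044961] [-0.33122139 -0.06215766  0.94150349] 19.694400144350166 -169.37137996851996 0.001005236379321954
   ((537.3385620117188, -301.9692687988281), (94.12998962402344, 95.60688781738281), 45.83061599731445)
  px 375 218
scene probe 72 [0.5652 0.269  0.2272] ((562.3384399414062, 270.302001953125), (22.932092666625977, 25.061506271362305), 83.78047943115234)
scene probe 181 [0.5711 0.2639 0.1925] ((565.724365234375, 266.48760986328125), (32.31541061401367, 20.955781936645508), 40.3863639831543)
 zmax [0.22715761 0.22932016]
 rod [0.5551 0.1401 0.1952] ((551.8847045898438, 141.48458862304688), (29.490585327148438, 30.063819885253906), 65.90458679199219)
 rail ((593.5460205078125, 204.85214233398438), (280.7327880859375, 54.27083206176758), 85.07551574707031) [0.60983652 0.20697208 0.14931729]
 cover 565 [ 0.54159089 -0.3050585   0.10131734] [-0.32094327 -0.06805623  0.94465008] 19.152257030287593 -168.02773551099955 0.0012127004404901029
   ((540.0953369140625, -305.2795715332031), (94.18453216552734, 96.94635772705078), 41.86708450317383)
  px 196 244
```

View pics/cov.png

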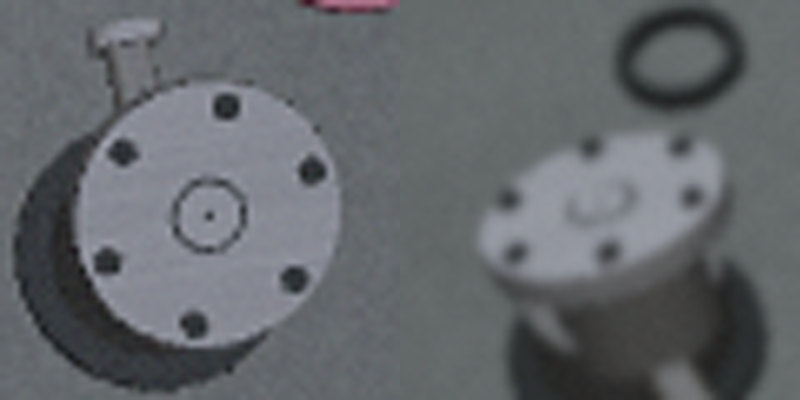

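The crop confirms the bare-metal round cover: ring centre at left-crop (209,215), with six dark bolts. Next I write a move helper and go above the probe.

```bash
cat >> h.py <<'E'
def rows(p,M,st=None):
    st=st or telemetry.get_state(); A=R.from_quat(st["eef_rot"]); 
    d=A.as_matrix().T@(np.array(p)-st["tcp_pos"])/.3
    w=(A.inv()*R.from_matrix(M)).as_rotvec()/np.pi
    print("row",np.r_[d,w].round(4), "dist",np.linalg.norm(d)*.3,"deg",np.linalg.norm(w)*180)
def toolR(z,ydir):
    z=np.array(z,float);z/=np.linalg.norm(z); y=np.array(ydir,float); y-=z*(y@z); y/=np.linalg.norm(y)
    return np.stack([np.cross(y,z),y,z],1)
E
python3 - <<'E'
from h import *
a=np.radians(-4.5)
M=toolR([0,0,-1],[-np.sin(a),np.cos(a),0])
rows([.52,.272,.36],M)
c=viewer.camera("wrist"); print(c["tool_from_camera"].round(3)); print(c["intrinsics"])
E
```

```text
row [-1.4528 -0.8566 -0.4114 -0.     -0.     -0.0552] dist 0.5207876601760711 deg 9.930050917851695
[[ 0.    -0.96  -0.281  0.077]
 [ 1.     0.001 -0.     0.   ]
 [ 0.001 -0.281  0.96  -0.147]
 [ 0.     0.     0.     1.   ]]
[[341.56979378   0.         279.62746612]
 [  0.         341.56979378 207.0338832 ]
 [  0.           0.           1.        ]]
```

Emit:
step_arm(
  series=[
    [-0.14,-0.08,-0.16,0,0,0],
    [-0.29,-0.16,-0.3,0,0,0],
    [-0.44,-0.25,-0.41,0,0,0],
    [-0.6,-0.34,-0.41,0,0,0],
    [-0.76,-0.43,-0.41,0,0,-0.02],
    [-0.9,-0.52,-0.41,0,0,-0.04],
    [-1,-0.6,-0.41,0,0,-0.055],
    [-1,-0.68,-0.41,0,0,-0.055],
  ],
  jaw=1,
)

```text
time_s: 1.75
tcp_pos: [0.4038, 0.3547, 0.3594]
eef_rot: [0.041, 0.999, -0.0, 0.0]
ft_force: [-1.1, 0.2, 0.7]
gripper_width: 0.997
grip_force: 0.0
```

```bash
python3 - <<'E'
from h import *
a=np.radians(-4.5)
M=toolR([0,0,-1],[-np.sin(a),np.cos(a),0])
rows([.52,.272,.36],M)
E
```

```text
row [-4.089e-01 -2.429e-01 -1.600e-03 -2.000e-04  2.000e-04 -1.300e-03] dist 0.14269059016894214 deg 0.23462065576396873
```

Emit:
step_arm(
  series=[
    [-0.14,-0.08,0,0,0,0],
    [-0.27,-0.16,0,0,0,0],
    [-0.41,-0.243,0,0,0,0],
    [-0.41,-0.243,0,0,0,0],
    [-0.41,-0.243,0,0,0,0],
    [-0.41,-0.243,0,0,0,0],
    [-0.41,-0.243,0,0,0,0],
    [-0.41,-0.243,0,0,0,0],
  ],
)

```text
time_s: 2.75
tcp_pos: [0.5181, 0.2752, 0.3597]
eef_rot: [0.039, 0.999, 0.0, 0.0]
ft_force: [0.4, 0.4, -1.3]
gripper_width: 0.998
grip_force: 0.0
```

```bash
python3 - <<'E'
from h import *
s=telemetry.get_state(); c=viewer.camera("wrist"); save("w1.png",c); W=cloud(c,s); np.savez("w1.npz",W=W,**c)
print(s["tcp_pos"],s["eef_rot"])
x,y,z=W[...,0],W[...,1],W[...,2]
near=(abs(x-.56)<.08)&(abs(y-.265)<.06)
m=near&(z>.222)&(z<.24);P=W[m]; print(m.sum(),np.nanmedian(P,0),cv2.minAreaRect((P[:,:2]*1000).astype(np.float32)))
m=near&(z>.17)&(z<.22);P=W[m]; print(m.sum(),np.nanmedian(P,0),np.nanmin(P,0))
m=near&(z>.140)&(z<.165);P=W[m]; print(m.sum(),np.nanmedian(P,0),np.nanmin(P,0),np.nanmax(P,0))
for r in nets.silhouettes("wrist","probe")[:2]:
    print(r["score"],r["rect"])
E
```

```text
[0.51814394 0.27524919 0.3596785 ] [3.90163616e-02 9.99238566e-01 1.08922617e-04 1.79195671e-05]
690 [0.55932855 0.27397819 0.22699724] ((560.3611450195312, 273.82562255859375), (24.155574798583984, 23.566679000854492), 84.6428451538086)
418 [0.54933288 0.27441867 0.19806157] [0.54808712 0.26260739 0.17013097]
2313 [0.60896493 0.26807676 0.14954833] [0.52075405 0.20502011 0.14002914] [0.62723379 0.32476117 0.16484876]
0.68 [263.8, 197.1, 37.3, 64.9]
```

View pics/w1.png

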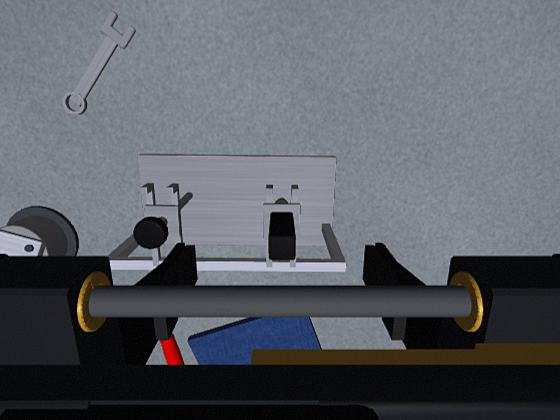

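The wrist view shows the probe with its square grip at (281,230) on its fork, and the rod's knob at (150,232). Depth agrees with the other two views: (0.5605, 0.274), top at 0.227, yaw about -5°.

```bash
python3 - <<'E'
from h import *
a=np.radians(-5)
M=toolR([0,0,-1],[-np.sin(a),np.cos(a),0])
rows([.5605,.274,.36],M);rows([.5605,.274,.19],M)
E
```

```text
row [-0.1404  0.0078 -0.0012  0.      0.      0.0028] dist 0.04218586536243619 deg 0.4969727081903159
row [-0.1404  0.0077  0.5655  0.      0.      0.0028] dist 0.17480727759257603 deg 0.4969727081903159
```

Emit:
step_arm(
  series=[
    [-0.07,0.004,0,0,0,0.003],
    [-0.14,0.008,0,0,0,0.003],
    [-0.14,0.008,0,0,0,0.003],
    [-0.14,0.008,0.1,0,0,0.003],
    [-0.14,0.008,0.25,0,0,0.003],
    [-0.14,0.008,0.35,0,0,0.003],
    [-0.14,0.008,0.35,0,0,0.003],
    [-0.14,0.008,0.35,0,0,0.003],
  ],
)

```text
time_s: 3.85
tcp_pos: [0.5608, 0.2743, 0.2563]
eef_rot: [0.044, 0.999, 0.001, 0.001]
ft_force: [0.8, 0.0, 0.6]
gripper_width: 1.004
grip_force: 0.0
```

```bash
python3 - <<'E'
from h import *
a=np.radians(-5)
M=toolR([0,0,-1],[-np.sin(a),np.cos(a),0])
print(telemetry.get_state()["tcp_pos"]);rows([.5605,.274,.19],M)
E
```

```text
[0.56079779 0.27425026 0.25628319]
row [ 0.0012 -0.0012  0.2209  0.0004  0.0004 -0.0003] dist 0.0662843299581658 deg 0.11648155914647576
```

Emit:
step_arm(
  series=[
    [0,0,0.06,0,0,0],
    [0,0,0.12,0,0,0],
    [0,0,0.18,0,0,0],
    [0,0,0.22,0,0,0],
    [0,0,0.22,0,0,0],
    [0,0,0.22,0,0,0],
    [0,0,0.22,0,0,0],
    [0,0,0.22,0,0,0],
  ],
)

```text
time_s: 4.85
tcp_pos: [0.5608, 0.2739, 0.189]
eef_rot: [0.044, 0.999, 0.0, 0.0]
ft_force: [-0.0, 0.2, 0.1]
gripper_width: 0.999
grip_force: 0.0
```

Emit:
step_arm(
  series=[
    [0,0,0,0,0,0],
    [0,0,0,0,0,0],
    [0,0,0,0,0,0],
    [0,0,0,0,0,0],
    [0,0,0,0,0,0],
    [0,0,0,0,0,0],
    [0,0,0,0,0,0],
    [0,0,0,0,0,0],
  ],
  jaw=-1,
  force=35,
)

```text
time_s: 5.85
tcp_pos: [0.5605, 0.2739, 0.1885]
eef_rot: [0.044, 0.999, -0.0, -0.0]
ft_force: [0.8, -0.1, -0.4]
gripper_width: 0.274
grip_force: 34.9
```

Emit:
step_arm(
  series=[
    [0,0,-0.02,0,0,0],
    [0,0,-0.06,0,0,0],
    [0,0,-0.14,0,0,0],
    [0,0,-0.24,0,0,0],
    [0,0,-0.36,0,0,0],
    [0,0,-0.48,0,0,0],
    [0,0,-0.6,0,0,0],
    [0,0,-0.63,0,0,0],
  ],
)

```text
time_s: 6.85
tcp_pos: [0.5613, 0.2739, 0.3806]
eef_rot: [0.044, 0.999, 0.001, 0.002]
ft_force: [1.0, 0.4, -2.3]
gripper_width: 0.274
grip_force: 34.9
```

```bash
python3 - <<'E'
from h import *
a=np.radians(-5)
M=toolR([0,0,-1],[-np.sin(a),np.cos(a),0])
s=telemetry.get_state(); print(s["tcp_pos"],s["joint_pos"]);rows([.47,-.30,.38],M)
a=np.radians(11)
M=toolR([0,0,-1],[-np.sin(a),np.cos(a),0])
rows([.50,-.30,.38],M)
c=viewer.camera("wrist"); save("w2.png",c)
E
```

```text
[0.56128523 0.27388986 0.38058746] [-0.83160611  0.25287319  0.39612173  1.30178779 -0.0971087   1.6013283
  1.03183931]
row [ 1.3360e-01 -1.9324e+00 -3.4000e-03  8.0000e-04  1.1000e-03 -5.0000e-04] dist 0.5811049064035293 deg 0.2599625992692356
row [ 3.4000e-02 -1.9235e+00 -3.0000e-03  6.0000e-04  1.2000e-03 -8.9300e-02] dist 0.577153184655934 deg 16.084498679745828
```

View pics/w2.png

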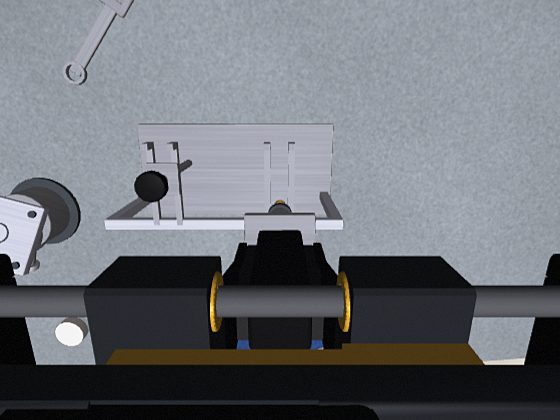

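The probe hangs free in the jaws, with its collar at (280,228) and barrel at (279,207); the rod still hangs at (150,186). Now I carry it over to the cover.

Emit:
step_arm(
  series=[
    [0,-0.05,0,0,0,0],
    [0.01,-0.16,0,0,0,0],
    [0.02,-0.3,0,0,0,-0.01],
    [0.03,-0.45,0,0,0,-0.02],
    [0.04,-0.6,0,0,0,-0.03],
    [0.05,-0.75,0,0,0,-0.04],
    [0.06,-0.88,0,0,0,-0.05],
    [0.07,-1,0,0,0,-0.06],
  ],
)

```text
time_s: 7.9
tcp_pos: [0.5116, -0.0257, 0.3759]
eef_rot: [-0.05, 0.999, -0.0, -0.001]
ft_force: [0.6, 0.4, -1.7]
gripper_width: 0.276
grip_force: 34.9
```

```bash
python3 - <<'E'
from h import *
a=np.radians(11)
M=toolR([0,0,-1],[-np.sin(a),np.cos(a),0])
s=telemetry.get_state(); print(s["tcp_pos"],s["joint_pos"]);rows([.47,-.31,.38],M)
E
```

```text
[ 0.5116471  -0.02573432  0.37586637] [-0.59407085 -0.00835262  0.55971329  1.57850632  0.00462863  1.57255417
  1.63609493]
row [ 2.325e-01 -9.290e-01 -1.320e-02  0.000e+00 -8.000e-04 -2.940e-02] dist 0.28733003152214837 deg 5.290851400988507
```

Emit:
step_arm(
  series=[
    [0.03,-0.12,0,0,0,-0.005],
    [0.06,-0.26,0,0,0,-0.01],
    [0.1,-0.4,0,0,0,-0.015],
    [0.14,-0.54,0,0,0,-0.02],
    [0.17,-0.68,0,0,0,-0.025],
    [0.2,-0.82,0,0,0,-0.03],
    [0.23,-0.93,0,0,0,-0.03],
    [0.23,-0.93,0,0,0,-0.03],
  ],
)

```text
time_s: 8.9
tcp_pos: [0.4694, -0.3111, 0.376]
eef_rot: [-0.094, 0.996, -0.0, -0.001]
ft_force: [-0.1, 0.8, -2.1]
gripper_width: 0.275
grip_force: 34.9
```

```bash
python3 - <<'E'
from h import *
s=telemetry.get_state(); c=viewer.camera("wrist"); save("w3.png",c); W=cloud(c,s); np.savez("w3.npz",W=W,p=s["tcp_pos"],q=s["eef_rot"],**c)
print(s["tcp_pos"],s["joint_pos"])
x,y,z=W[...,0],W[...,1],W[...,2]
m=(np.hypot(x-.54,y+.302)<.055)&(z>.078)&(z<.13);P=W[m]
for _ in range(5):
    ce=P.mean(0); nn=np.linalg.svd(P-ce)[2][2]; nn*=np.sign(nn[2]); e=(P-ce)@nn; P=P[abs(e)<max(.0015,1.5*e.std())] if _<4 else P
print(" cover",len(P),ce,nn,np.degrees(np.arccos(nn[2])),np.degrees(np.arctan2(nn[1],nn[0])),e.std())
print(cv2.minAreaRect((P[:,:2]*1000).astype(np.float32)))
E
```

```text
[ 0.46935789 -0.31105114  0.37598134] [-0.25398384  0.14046838  0.86971477  1.47569303 -0.10529757  1.57707406
  2.36910038]
 cover 1219 [ 0.51381653 -0.31284291  0.09029234] [-0.3335945  -0.06216211  0.94066497] 19.836469396004034 -169.44454514828655 0.0006789036061430061
((519.92626953125, -314.705078125), (53.033790588378906, 98.06131744384766), 33.41468048095703)
```

View pics/w3.png

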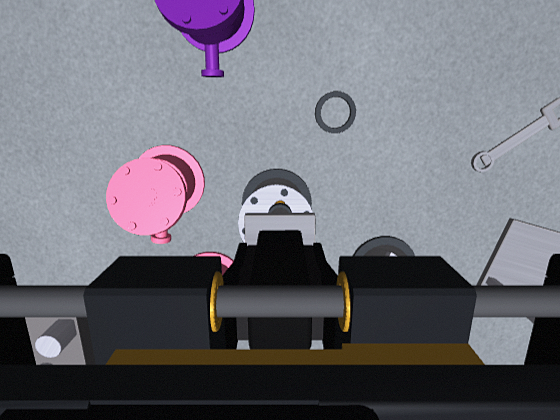

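The probe now hides the ring; the cover shows at (275,205). The plane fits from the wrist, top and scene views agree (normal about 20°, azimuth -169.4°). I take the ring centre from the top image and compute a hover pose.

```bash
cat >> h.py <<'E'
N=np.array([-.336,-.0629,.9397]); N/=np.linalg.norm(N)
def hit(c,u,v,z0=.1,xy0=(.538,-.302)):
    K=c["intrinsics"]; o=-c["R"].T@c["t"]; r=c["R"].T@np.linalg.solve(K,[u,v,1.]); p=np.array([*xy0,z0]); return o+r*(((p-o)@N)/(r@N))
E
python3 - <<'E'
from h import *
for n,u0,v0 in (("top",376,220),("scene",196,243)):
    c=dict(np.load(n+".npz")); g=cv2.cvtColor(c["color"],cv2.COLOR_RGB2GRAY).astype(float)
    K=c["intrinsics"]
    v,u=np.mgrid[v0-20:v0+21,u0-20:u0+21]; b=g[v0-20:v0+21,u0-20:u0+21]
    # metric cover coords of each pixel, radius < 20mm, weight by darkness
    ctr=np.array([.538,-.302,.1])
    H=np.array([hit(c,a,d) for a,d in zip(u.ravel(),v.ravel())]); bb=b.ravel()
    for _ in range(6):
        r=np.linalg.norm(H-ctr,axis=1); s=r<.019; w=np.clip(np.median(bb[s])-bb[s]-4,0,None); ctr=(H[s]*w[:,None]).sum(0)/w.sum()
    print(n,ctr)
S=np.array([.538,-.302,.1])
P=S+N*(.1245+.03); M=toolR(-N,[0,1,0]); print(P); rows(P,M)
s=telemetry.get_state(); print(s["joint_pos"])
E
```

```text
top [ 0.53693877 -0.30242509  0.09959209]
scene [ 0.54269522 -0.30372554  0.10156332]
[ 0.48608511 -0.31171859  0.24519174]
row [-0.0505 -0.0191  0.4361 -0.0091 -0.1116  0.0565] dist 0.13181547453141493 deg 22.567706685630057
[-0.25574415  0.13982882  0.86745277  1.47579014 -0.10565954  1.57737068
  2.36766541]
```

Emit:
step_arm(
  series=[
    [0,0,0,0,-0.01,0.01],
    [-0.01,0,0.05,-0.002,-0.03,0.02],
    [-0.02,-0.005,0.12,-0.004,-0.05,0.03],
    [-0.03,-0.01,0.2,-0.006,-0.075,0.04],
    [-0.04,-0.015,0.28,-0.008,-0.095,0.05],
    [-0.05,-0.019,0.36,-0.009,-0.112,0.056],
    [-0.05,-0.019,0.42,-0.009,-0.112,0.056],
    [-0.05,-0.019,0.436,-0.009,-0.112,0.056],
  ],
)

```text
time_s: 9.95
tcp_pos: [0.488, -0.3091, 0.2458]
eef_rot: [-0.009, 0.985, 0.032, 0.172]
ft_force: [0.7, 0.6, -1.2]
gripper_width: 0.273
grip_force: 34.9
```

Emit:
step_arm(
  series=[
    [0,0,0,0,0,0],
    [0,0,0,0,0,0],
    [0,0,0,0,0,0],
    [0,0,0,0,0,0],
    [0,0,0,0,0,0],
    [0,0,0,0,0,0],
    [0,0,0,0,0,0],
    [0,0,0,0,0,0],
  ],
)

```text
time_s: 10.95
tcp_pos: [0.4882, -0.3103, 0.2468]
eef_rot: [-0.008, 0.984, 0.031, 0.173]
ft_force: [0.8, 0.5, -1.9]
gripper_width: 0.279
grip_force: 34.9
```

```bash
python3 - <<'E'
from h import *
s=telemetry.get_state(); c=viewer.camera("wrist"); W=cloud(c,s); np.savez("w4.npz",W=W,p=s["tcp_pos"],q=s["eef_rot"],**c)
print(s["tcp_pos"],s["joint_pos"],s["ft_force"])
A=R.from_quat(s["eef_rot"]).as_matrix(); print("axis err deg",np.degrees(np.arccos(-A[:,2]@N)))
cv2.imwrite("pics/w4.png",cv2.resize(c["color"][110:260,180:380,::-1],(800,600),interpolation=cv2.INTER_CUBIC))
rows([.538,-.3025,.1]+N*.1545,toolR(-N,[0,1,0]))
E
```

```text
[ 0.48815388 -0.31032933  0.2467751 ] [-0.24225033 -0.0100314   0.90127947  1.88232325 -0.29398656  1.04560558
  2.36730773] [ 0.78756257  0.45303859 -1.87084635]
axis err deg 0.20644035162851648
row [ 0.0083 -0.0064  0.0021  0.0002  0.0011  0.0018] dist 0.0032071423940095213 deg 0.379405796909604
```

View pics/w4.png

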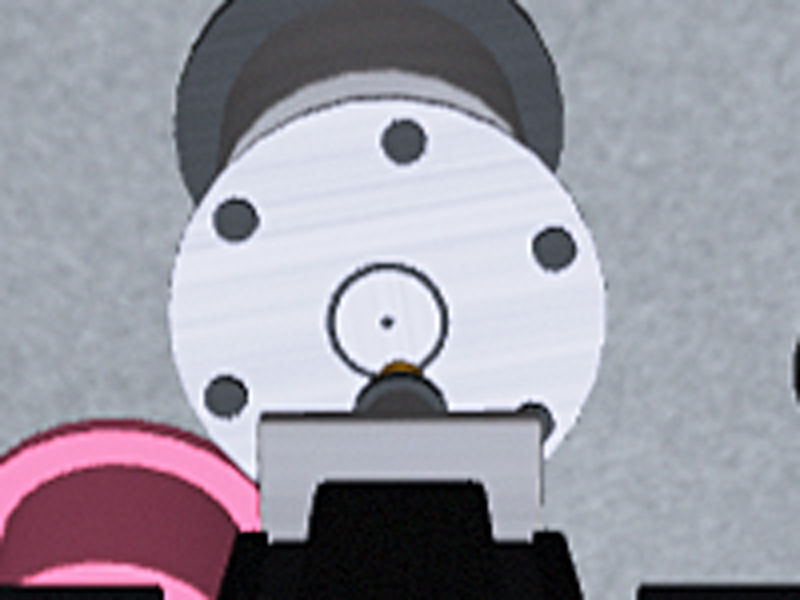

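The crop shows the ring with its dot at (387,322), wholly visible, and the probe's nut and tip just below it at (401,385). Now I take the dot's position in the tool frame.

```bash
python3 - <<'E'
from h import *
f=np.load("w4.npz"); K=f["intrinsics"]; T=f["tool_from_camera"]; d=f["depth"]
A=R.from_quat(f["q"]).as_matrix()
u,v=180+387.5/4-.5,110+322.5/4-.5
z=np.median(d[int(v)-3:int(v)+4,int(u)-3:int(u)+4])
pc=np.array([(u-K[0,2])/K[0,0]*z,(v-K[1,2])/K[1,1]*z,z]); pt=T[:3,:3]@pc+T[:3,3]
print("dot tool",pt,"world",A@pt+f["p"])
# collar points in tool frame
P=(f["W"]-f["p"])@A
m=(abs(P[...,0])<.03)&(abs(P[...,1])<.03)&(P[...,2]>.02)&(P[...,2]<.06); Q=P[m]
print("collar",m.sum(),np.percentile(Q,[2,50,98],axis=0))
m=(abs(P[...,0])<.03)&(abs(P[...,1])<.012)&(P[...,2]>.05)&(P[...,2]<.115); Q=P[m]; print("barrel",m.sum(),np.median(Q,0),Q[:,0].max())
W=f["W"]; m=(np.hypot(W[...,0]-.538,W[...,1]+.302)<.052)&(W[...,2]>.078)&(W[...,2]<.13)&(P[...,0]>-.003); Q=W[m]
for _ in range(6):
    ce=Q.mean(0); n=np.linalg.svd(Q-ce)[2][2]; n*=np.sign(n[2]); e=(Q-ce)@n; 
    if _<5: Q=Q[abs(e)<max(.001,1.5*e.std())]
print(len(Q),n,e.std(),"axis err",np.degrees(np.arccos(-A[:,2]@n)))
# lateral fraction-of-scale error to dot along tool axes
print("shift frac",pt/.3)
print("plane dist along tool z from TCP:",((ce-f["p"])@n)/(A[:,2]@n))
E
```

```text
dot tool [ 0.00484191 -0.0028272   0.15485631] world [ 0.53622176 -0.30331773  0.09962813]
collar 1949 [[ 0.00283262 -0.01910069  0.02139103]
 [ 0.01321871 -0.00020097  0.03337754]
 [ 0.01987751  0.01900784  0.03742105]]
barrel 182 [0.00638677 0.00040588 0.0931606 ] 0.009069511672290144
4433 [-0.3395216  -0.06379673  0.93843224] 0.0005049097390213263 axis err 0.014774921062071615
shift frac [ 0.0161397  -0.009424    0.51618771]
plane dist along tool z from TCP: 0.15533385589834342
```

Emit:
step_arm(
  series=[
    [0.008,-0.005,0,0,0,0],
    [0.016,-0.009,0,0,0,0],
    [0.016,-0.009,0.02,0,0,0],
    [0.016,-0.009,0.04,0,0,0],
    [0.016,-0.009,0.06,0,0,0],
    [0.016,-0.009,0.075,0,0,0],
    [0.016,-0.009,0.075,0,0,0],
    [0.016,-0.009,0.075,0,0,0],
  ],
)

```text
time_s: 12.0
tcp_pos: [0.4914, -0.3117, 0.224]
eef_rot: [-0.008, 0.984, 0.031, 0.173]
ft_force: [0.6, 0.7, -2.1]
gripper_width: 0.274
grip_force: 34.9
```

```bash
cat > look.py <<'E'
from h import *
import sys
F=[];Pp=[]
for i in range(8):
    s=telemetry.get_state(); F.append(s["ft_force"]); Pp.append(s["tcp_pos"]); c=viewer.camera("wrist")
F=np.array(F); p=np.mean(Pp,0); A=R.from_quat(s["eef_rot"]).as_matrix()
print("t",s["time_s"],"F.n",(F@N).mean(),(F@N).std(),"axis err",np.degrees(np.arccos(-A[:,2]@N)),"grip",s["gripper_width"],s["grip_force"])
S=np.array([.5362,-.3033,.0996]); e=A.T@(S-p); print("spot in tool",e, "press (tip .1245)",.1245-e[2])
np.savez(sys.argv[1]+".npz",p=p,q=s["eef_rot"],**c)
cv2.imwrite(f"pics/{sys.argv[1]}.png",cv2.resize(c["color"][140:260,200:360,::-1],(800,600),interpolation=cv2.INTER_CUBIC))
E
python3 look.py w5
```

```text
t 12.35 F.n -2.1097204205271067 0.32749099981820307 axis err 0.22035356199117903 grip 0.27416089858462006 34.93570290505886
spot in tool [ 2.28109570e-04 -4.92054395e-05  1.32542540e-01] press (tip .1245) -0.008042540177464919
```

View pics/w5.png

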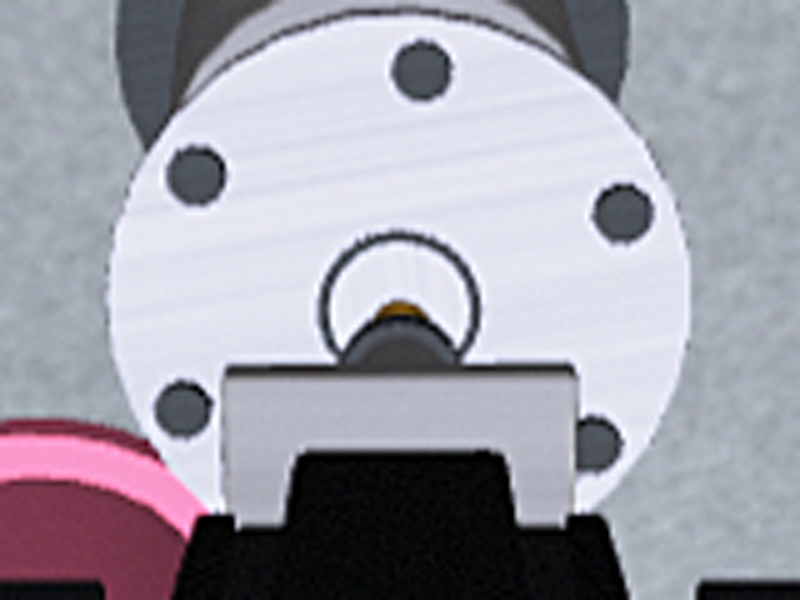

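Ring and probe axis are both centred on column 400, with the gold ball tip at (402,307) closing on the dot. Baseline force is -2.1 N along the normal. I press in steps.

Emit:
step_arm(
  series=[
    [0,0,0.006,0,0,0],
    [0,0,0.013,0,0,0],
    [0,0,0.02,0,0,0],
    [0,0,0.027,0,0,0],
    [0,0,0.034,0,0,0],
    [0,0,0.04,0,0,0],
    [0,0,0.04,0,0,0],
    [0,0,0.04,0,0,0],
  ],
)

```text
time_s: 13.4
tcp_pos: [0.4954, -0.3109, 0.2127]
eef_rot: [-0.008, 0.984, 0.031, 0.173]
ft_force: [-1.4, 0.6, 0.2]
gripper_width: 0.272
grip_force: 34.9
```

```bash
python3 look.py w6
```

```text
t 13.75 F.n 0.9749797289038202 0.45252591228209116 axis err 0.2103191206894666 grip 0.2780787881618608 34.936255873180926
spot in tool [ 1.09970251e-04 -8.77751181e-05  1.20443871e-01] press (tip .1245) 0.004056128640856277
```

Force rose 3.1 N, so about 3.7 mm pressed, against 4.1 mm from geometry. About 4 mm more gets to half travel.

Emit:
step_arm(
  series=[
    [0,0,0.004,0,0,0],
    [0,0,0.008,0,0,0],
    [0,0,0.012,0,0,0],
    [0,0,0.0135,0,0,0],
    [0,0,0.0135,0,0,0],
    [0,0,0.0135,0,0,0],
    [0,0,0.0135,0,0,0],
    [0,0,0.0135,0,0,0],
  ],
)

```text
time_s: 14.8
tcp_pos: [0.4968, -0.3106, 0.2088]
eef_rot: [-0.008, 0.984, 0.031, 0.173]
ft_force: [-2.5, 0.3, 2.1]
gripper_width: 0.273
grip_force: 34.9
```

```bash
python3 look.py w7
```

```text
t 15.15 F.n 2.6847298006848566 0.4371084697632763 axis err 0.2092093745868276 grip 0.2757908907705352 34.93622201029211
spot in tool [ 1.19708137e-04 -1.02210718e-04  1.16343342e-01] press (tip .1245) 0.00815665774935112
```

View pics/w7.png

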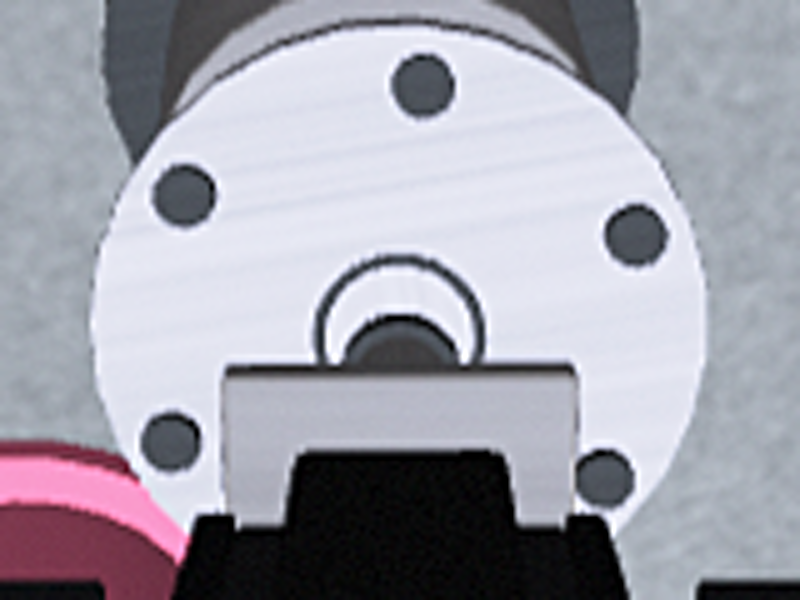

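Pressing force is 4.8 N, so 8 mm of travel. The probe is square to the cover and centred in the ring (400,335), and the collar has not moved in the jaws. Handing in.

```bash
python3 -c "
from plant import order; print(order.finish_job())"
```

```text
the job is handed in; nothing more can be done
None
```

The job is handed in with the arm still holding the probe on the round cover: its tip is inside the marked ring, square to the cover within about 0.2°, pressing with about 4.8 N (about 8 mm of the 16 mm travel).

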